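Close down the candy table

TASK

Close down the candy table: tip the yellow lid up by its orange tab to a clear slant, with the opposite edge still resting on the tub's rim, then lift it off and lay it right side up in the middle of the green board. Put every loose candy pot into the red tub, then put the lid back on the tub so that it sits flush. Also hang the blue cup by its handle on the steel hook, and leave the two sauce bottles, shaker, cup stack and spoon where they are.

Things in the scene. Friction and masses are not known exactly. Their poses are not given: they have to be found in the camera images.
- tub: Round open red tub, fixed to the table, 160 mm outside and 152 mm inside diameter, 75 mm tall, floor 5 mm thick. Origin: centre of its underside, z up. Its rim is 75 mm above the origin.
- lid: Loose yellow lid of the tub. A flat disc 168 mm across and 5 mm thick lies on the rim; a round plug under it (140 mm across at the disc, tapering to 132 mm, 8 mm deep) drops about 5 mm loose inside the tub. 90 g. Origin: centre of the disc's underside (75 mm above the tub's origin when closed); x points from the centre to the grip tab, z up through the top.
- lid_tab (a point): Centre of the lid's orange grip tab, an upright block on top of the disc near its edge: 14 mm thick along the lid's x (radially), 32 mm wide along its y, standing 32 mm above the disc's top. 66 mm out from the lid's axis and 21 mm above the disc's underside; axes as the lid's.
- lid_back (a point): Point on the underside of the lid's disc diametrically opposite the tab, 80 mm from the lid's axis: the edge that stays on the rim while the lid is tipped.
- board: Bright green cutting board fixed on the table, 200 x 200 mm, 6 mm thick. Origin: centre of its underside.
- cup_center (a point): Centre of the blue portion cup, half-way up: round, 66 mm outside diameter, 90 mm tall, 4 mm wall, open top, 120 g. z points to the mouth, x to the side with the handle.
- cup_loop (a point): Centre of the opening in the cup's handle: 50 mm from the cup's axis along its x and 49 mm above its underside. The handle is an upright loop of 9 mm round bar in the cup's x-z plane; the opening reaches from the cup's wall (33 mm from the axis) to 65 mm out, and from 23 to 75 mm above the cup's underside. Axes as the cup's.
- hook_rod (a point): A point on the centre line of the steel hook of the hook stand, half-way along it, 170 mm above the table. The stand is fixed: an upright post 16 mm thick, 190 mm tall, on a round foot 110 mm across. The hook is a level round bar 10 mm thick that leaves the post and runs 110 mm along this point's -x (towards the robot); the post stands 60 mm behind this point along its +x.
- hook_tip (a point): Centre of the end of the hook, turned up at 54 mm from hook_rod along its -x; the turned-up end reaches to 23 mm above the bar's centre line.
- pot1_center (a point): Centre of candy pot 1, a small sealed amber pot with a coloured cap: round, 40 mm across, 26 mm tall, 40 g, z up through its cap. Three to five of the five pots are there; an absent one has no pose.
- pot2_center (a point): Centre of candy pot 2, a small sealed amber pot with a coloured cap: round, 40 mm across, 26 mm tall, 40 g, z up through its cap. Three to five of the five pots are there; an absent one has no pose.
- pot3_center (a point): Centre of candy pot 3, a small sealed amber pot with a coloured cap: round, 40 mm across, 26 mm tall, 40 g, z up through its cap. Three to five of the five pots are there; an absent one has no pose.
- pot4_center (a point): Centre of candy pot 4, a small sealed amber pot with a coloured cap: round, 40 mm across, 26 mm tall, 40 g, z up through its cap. Three to five of the five pots are there; an absent one has no pose.
- pot5_center (a point): Centre of candy pot 5, a small sealed amber pot with a coloured cap: round, 40 mm across, 26 mm tall, 40 g, z up through its cap. Three to five of the five pots are there; an absent one has no pose.
- sauce: Bystander, not part of the job: amber sauce bottle, red cap, 64 mm across, 150 tall. Origin at its underside.
- syrup: Bystander, not part of the job: brown syrup bottle, red cap, 68 mm across, 160 tall. Origin at its underside.
- shaker: Bystander, not part of the job: small white shaker with grey cap, 42 mm across, 55 tall, standing among the candy pots. Origin at its underside.
- cupstack: Bystander, not part of the job: stack of white cups, 85 mm across, 110 tall. Origin at its underside.
- spoon: Bystander, not part of the job: wooden spoon, 240 mm long, lying.
Mind the look-alikes: they are no part of the job. What is shaped like the part that bears pot4_center but brown or pink is not meant.

How it is judged:
On the way, in this order (a step that is already met when the one before it is completed fails the run):
1. the lid is tipped up by at least 13 degrees with its tab side high, while its opposite edge still rests on the tub's rim (within about 15 mm) (angle between lid's own z axis and vertical between 0.23 and 1.4 rad and z of lid_back in the frame of tub below 0.09 m and horizontal distance between lid_back and tub below 0.1 m and z of lid_tab in the frame of tub above 0.12 m), for 0.1 s.
2. the lid lies flat, right side up and let go on the green board, centred within 50 mm (horizontal distance between lid and board below 0.05 m and z of lid in the frame of board below 0.02 m and angle between lid's own z axis and vertical below 0.1 rad and z of lid_tab in the frame of board above 0.02 m and contact force between the fingers and lid below 0.1 N and linear speed of lid below 0.03 m/s), for 0.2 s.
3. every candy pot there is lies in the open tub, let go (horizontal distance between each of pot1_center, pot2_center, pot3_center, pot4_center, pot5_center and tub below 0.078 m and z of each of pot1_center, pot2_center, pot3_center, pot4_center, pot5_center in the frame of tub below 0.066 m and contact force between the fingers and pot1 below 0.1 N and contact force between the fingers and pot2 below 0.1 N and contact force between the fingers and pot3 below 0.1 N and contact force between the fingers and pot4 below 0.1 N and contact force between the fingers and pot5 below 0.1 N), for 0.2 s.
At the end, for the whole second after the job is handed in: The lid sits flush on the tub, right side up (centred within 12 mm, height within 4 mm, tilt under 3 degrees); every pot there is lies inside the tub; the cup hangs free by its handle loop on the hook bar (it may still swing); lid and pots at rest, all let go (all of step 3 and horizontal distance between lid and tub below 0.012 m and z of lid in the frame of tub between 0.071 and 0.079 m and angle between lid's own z axis and vertical below 0.05 rad and z of lid_tab in the frame of tub above 0.08 m and linear speed of lid below 0.02 m/s and contact force between cup and hook above 0.2 N and distance between cup_loop and hook_rod below 0.075 m and height (world z) of cup_center above 0.05 m); the robot touches nothing.
It fails at once if a bystander (bottle, shaker, cup stack or spoon) is knocked over or moved by more than 5 cm (distance of any of sauce, syrup, shaker, cupstack, spoon from where it was at the start of the episode above 0.05 m or angle between any of sauce, syrup, shaker, cupstack's own z axis and vertical above 0.6 rad).
Of pot1, pot2, pot3, pot4, pot5 only 3 to 5 are there at a start; the rules pass over those that are not, and their reading is None.
At some moment in a run one of pot1, pot2, pot3, pot4, pot5 may be knocked a few centimetres aside while the robot is not near it.
It also fails if it takes over 210 s, if anything falls off the work surface, if the arm or the gripper's body presses on something with over 40 N, if the wrist force passes 120 N, or if a joint passes its speed limit or range.

ROBOT

A 6-joint arm with a two-finger parallel gripper is mounted at the origin on the work surface. World frame = base frame: x ahead of the robot, y to its left, z up, the work surface at z = 0. Lengths are in m, angles in rad, forces in N, time in s.
With the tool pointing down it reaches from about 0.425 to 1.125 m from the base axis. Payload 14.9 kg.
Tool frame: the origin (TCP) lies at the very end of the fingers, on their centre line; the grasp point (between the pads) lies 19 mm behind it; z points along the fingers, y is the line along which they close (so a half turn about z gives the same grasp; the last joint's range is limited). The gripper opens to 91 mm and grips with 3 to 60 N. Pads are 32 mm wide; open, the fingers measure 118 mm over their backs; the gripper's body (76 mm by 178 mm) begins 60 mm behind the grasp point.
Start: joints at [-1.198, 0.379, 1.734, -0, 1.028, -0.033], TCP at [0.276, -0.643, 0.214] pointing down, gripper open.
Joint ranges: [-2.77, 2.77], [-0.74, 2.19], [0, 2.66], [-1.06, 4.2], [0.31, 2.87], [-3.08, 3.08]. Speed limits (rad/s): [1.89, 1.89, 2.39, 3.14, 3.14, 3.14].

INTERFACE

Orientations are given as a 3x3 rotation matrix whose columns are the frame's x, y, z axes.
In Python, from cell import bot gives the robot as it stands.
- The arm moves only by the tool step_arm, never from a script. Its argument "steps" is a list that holds one entry, the list of rows, each a list of 5 numbers: the closure, from 0 (fully open) to 1 (shut), then the shift along the tool's x, y, z in m, then the turn about the tool's z in rad. A call has 1 to 8 rows; each row shifts and turns the commanded pose from where the row before left it, along the tool's axes as they then stand; what a row does not reach is not made up. A row lasts 1/10 s, in which the tool goes at most 50 mm and 8.59 degrees, less where a joint would pass 70% of its speed; a pose out of reach is approached as far as the arm can. A call is refused whole if a number of a shift passes 0.05 or a number of a turn 0.15, either way. A call with a gripper value outside its range is refused whole. The fingers move at their own pace and stop on an object; "force" is the grip in N (left out, the last holds). Time passes only in rows, so rows that do not move let the fingers close. It gives the time, the measured TCP pose, the force, the opening and the grip force at its end, in the units of the state.
- bot.state(): the state, without advancing time (a new reading comes with each control period).
- bot.grab_frame(name): name is "scene" or "top" or "wrist"; returns a dict with "frame" (384x512x3 uint8, red, green, blue), "mtx" (3x3 intrinsics, pixels), "k1" (the pictures are not rectified: a ray, as slopes to the right and down, at radius r is drawn at 1 + k1 r^2 times it, then the intrinsics apply), "T" (4x4, takes a point from camera to world coordinates). Camera axes: x right, y up, looking along -z (the intrinsics and any distortion apply to the point x, -y, -z); pixel columns grow to the right and rows downward; lengths in m; the calibration is good to about 2 mm. A picture is of the moment at which its call begins. There is no depth.
- bot.job_done(): hands the job in; it is judged then, once.
The state is a dict: "clock": time; "joints": joint angles; "qvel": joint speeds; "joint_efforts": joint torques, N m; "tcp_pos": TCP position; "tcp_rot": TCP orientation; "contact_force": force on the tool from outside, world axes, zero at the start; "ft_torque": the same for the moment, N m; "finger_gap": finger opening in m; "finger_force": force on a finger pad.
Only numpy, scipy, OpenCV 4.12 (cv2) and the standard library are available. Lean on these libraries where they do the work, as an engineer would, in place of code of your own. Each camera call takes 0.05 s, during which the arm holds its last target. There are 200 camera calls.

## Working session

There is one attempt and no reset: what is moved stays moved. The work goes in short steps, Python scripts to look and compute and a tool call to move; the robot and the scene stay as the last step left them, time stands still between calls to the robot, and variables do not carry over. Pictures are saved under pics/ and viewed, at most 19 in all, crops included, and the job is handed in when it is done.

Besides the shell and the picture viewer there is one more tool, called after ">>>" as name([rows], argument=value, ...), one row to a line, values as JSON. step_arm: Moves the arm, as the interface text tells. Its arguments: {"type":"object","properties":{"steps":{"type":"array","items":{"type":"array","items":{"type":"array","items":{"type":"number"}}}},"force":{"type":"number"}},"required":["steps"]}

```bash
mkdir -p pics; ls; python3 - <<'E'
from cell import bot
import cv2
s=bot.state();print(s['clock'],s['tcp_pos'],s['tcp_rot'],s['finger_gap'])
for n in('scene','top'):
    f=bot.grab_frame(n);cv2.imwrite(f'pics/{n}0.png',f['frame'][:,:,::-1]);print(n,f['mtx'],f['k1'],f['T'])
E
```

```text
pics
0.0 [ 0.27616637 -0.64280991  0.21330569] [[ 9.18788514e-01  3.94749916e-01 -4.12535841e-04]
 [ 3.94750131e-01 -9.18787954e-01  1.01431966e-03]
 [ 2.13696374e-05 -1.09479383e-03 -9.99999400e-01]] 0.09116508321242583
scene [[455.31762458   0.         253.87992273]
 [  0.         455.31762458 189.52486956]
 [  0.           0.           1.        ]] 0.010525676365598027 [[-0.61082758 -0.45731607  0.64633713  1.51600617]
 [ 0.79166197 -0.36584573  0.48931404  0.67888126]
 [ 0.01268851  0.81056703  0.5855084   1.03924334]
 [ 0.          0.          0.          1.        ]]
top [[369.27533864   0.         255.91768151]
 [  0.         369.27533864 194.26211227]
 [  0.           0.           1.        ]] -0.05787461836370068 [[-0.01329333  0.99600777 -0.08827118  0.41994866]
 [-0.99984705 -0.01424399 -0.01014859 -0.0613743 ]
 [-0.01136541  0.08812277  0.99604478  1.48353017]
 [ 0.          0.          0.          1.        ]]
```

View pics/scene0.png

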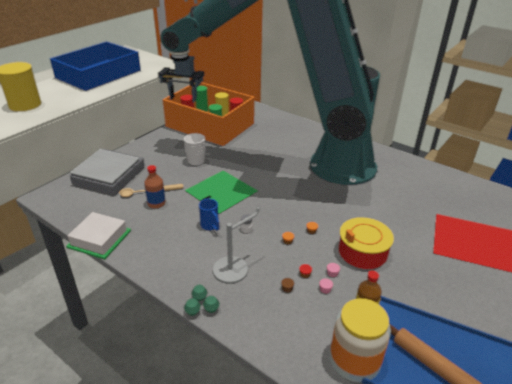

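View pics/top0.png

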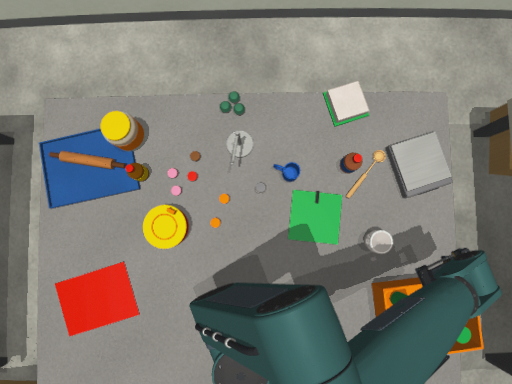

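```bash
python3 - <<'E'
import cv2,numpy as np
a=cv2.imread('pics/scene0.png')[150:310,180:410];b=cv2.imread('pics/top0.png')[120:260,130:350]
a=cv2.resize(a,(800,int(800*160/230)),interpolation=3)
b=cv2.resize(b,(800,int(800*140/220)),interpolation=3)
cv2.imwrite('pics/a1.png',a);cv2.imwrite('pics/b1.png',b)
E
```

```text
(no output)
```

View pics/a1.png

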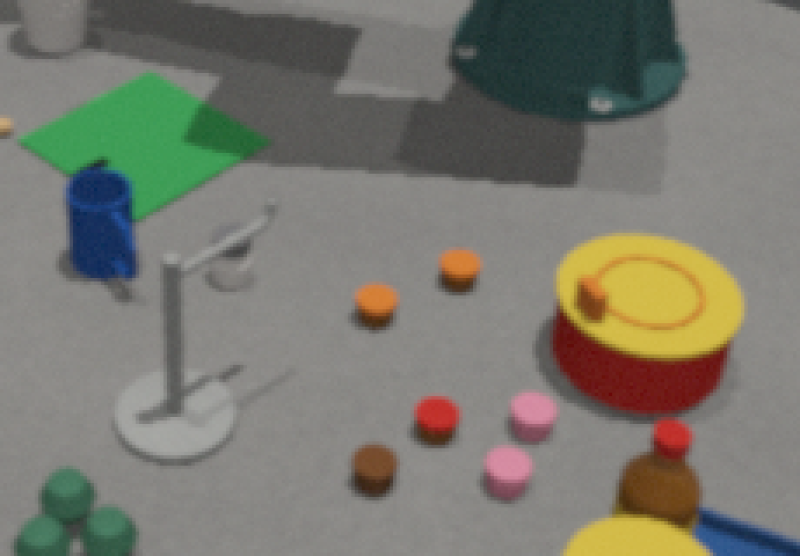

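View pics/b1.png

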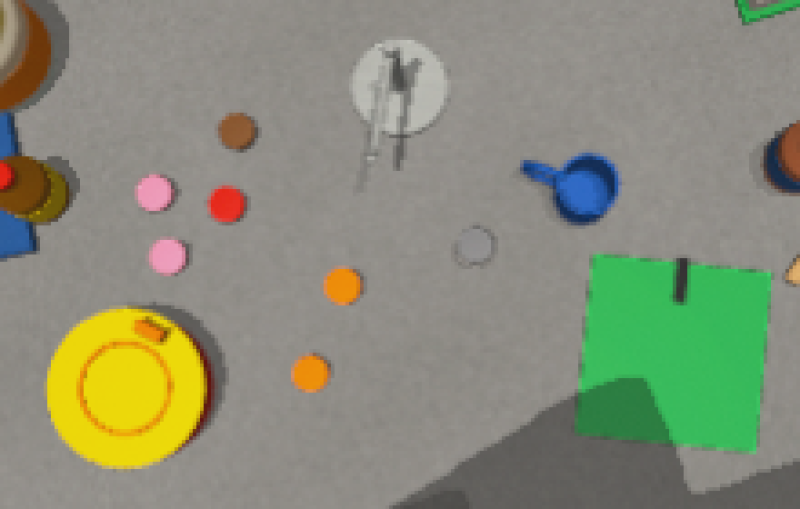

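```bash
cat > h.py <<'E'
from cell import bot
import cv2,numpy as np
def grab(n,save=None):
    f=bot.grab_frame(n)
    if save: cv2.imwrite(f'pics/{save}.png',f['frame'][:,:,::-1])
    return f
def ray(f,uv):
    d=np.array([[f['k1'],0,0,0]]).ravel()
    p=cv2.undistortPoints(np.array([[uv]],float),f['mtx'],d).ravel()
    return f['T'][:3,3],f['T'][:3,:3]@np.array([p[0],-p[1],-1])
def onz(f,uv,z):
    c,d=ray(f,uv);return c+d*(z-c[2])/d[2]
def two(f,a,g,b):
    c,d=ray(f,a);e,h=ray(g,b)
    t=np.linalg.lstsq(np.c_[d,-h],e-c,rcond=None)[0]
    p,q=c+d*t[0],e+h*t[1];return (p+q)/2,np.linalg.norm(p-q)
def proj(f,P):
    q=f['T'][:3,:3].T@(np.array(P)-f['T'][:3,3]);
    return cv2.projectPoints(np.array([[q[0],-q[1],-q[2]]]),np.zeros(3),np.zeros(3),f['mtx'],np.array([f['k1'],0,0,0]))[0].ravel()
def hue(f,lo,hi,s=120,v=50):
    h=cv2.cvtColor(f['frame'],cv2.COLOR_RGB2HSV)
    return cv2.inRange(h,(lo,s,v),(hi,255,255))
def blobs(m,amin=30):
    n,l,st,c=cv2.connectedComponentsWithStats(m)
    return [(int(st[i,4]),c[i].round(1),st[i,:4],(l==i).astype(np.uint8)) for i in range(1,n) if st[i,4]>=amin]
def tool(p):
    "world target minus tcp, in tool axes"
    s=bot.state();return (s['tcp_rot'].T@(np.array(p)-s['tcp_pos'])).round(4)
E
python3 - <<'E'
from h import *
f=grab('top');g=grab('scene')
for nm,lo,hi,z in(('red',0,4,.026),('orange',8,18,.026),('yellow',22,32,.08),('green',50,75,.006),('blue',105,125,.09)):
  for k,ff in(('T',f),('S',g)):
    for a,c,st,m in blobs(hue(ff,lo,hi),25):
        print(nm,k,a,c,st,onz(ff,c,z).round(3))
E
```

```text
red T 63 [357.  157.9] [353 154   9   9] [ 0.69  -0.453  0.026]
red T 47 [129.3 168. ] [125 165   9   7] [0.663 0.463 0.026]
red T 80 [191.9 175.7] [187 171  11  10] [0.627 0.208 0.026]
red T 36 [186.  226.6] [182 213   7  28] [0.425 0.231 0.026]
red T 4065 [ 96.4 298.7] [ 55 262  85  74] [0.144 0.588 0.026]
red S 105 [186.8  99.6] [181  95  12  12] [-0.017 -0.929  0.026]
red S 88 [235.1 101.8] [230  98  12  11] [-0.155 -0.717  0.026]
red S 54 [151.4 168.6] [147 165   9   8] [ 0.542 -0.579  0.026]
red S 3190 [473.2 242.3] [433 214  79  58] [0.181 0.579 0.026]
red S 667 [361.8 257.7] [339 241  50  28] [0.476 0.323 0.026]
red S 104 [305.3 268.9] [300 264  12  11] [0.628 0.209 0.026]
red S 103 [372.7 275.5] [368 270  11  12] [0.525 0.384 0.026]
orange T 149 [498.5 112.9] [490 105  18  17] [ 0.872 -1.054  0.026]
orange T 260 [134.6 138.9] [116 120  28  31] [0.782 0.443 0.026]
orange T 695 [500.4 154.7] [489 130  23  45] [ 0.697 -1.047  0.026]
orange T 604 [ 87.2 159.7] [ 50 151  75  18] [0.7   0.638 0.026]
orange T 69 [194.8 155.7] [191 151   9  10] [0.708 0.197 0.026]
orange T 74 [379. 
[... 2500 characters left out ...]
222. 190.] [186 171  71  42] [ 0.455 -0.279  0.006]
green S 206 [100.3 247.4] [ 67 229  63  30] [ 0.945 -0.38   0.006]
blue T 4646 [ 83.6 169.7] [ 39 129 101  79] [0.649 0.621 0.09 ]
blue T 42 [344.  166.4] [341 158  11  14] [ 0.645 -0.385  0.09 ]
blue T 298 [289.  170.7] [274 162  26  19] [ 0.632 -0.174  0.09 ]
blue S 2771 [95.1 64.9] [51 42 89 48] [ 0.077 -1.549  0.09 ]
blue S 390 [503.4 173. ] [491 159  21  28] [-0.206  0.558  0.09 ]
blue S 167 [155.5 196.8] [147 190  17  14] [ 0.715 -0.354  0.09 ]
blue S 501 [208.7 214.3] [200 198  19  32] [ 0.672 -0.146  0.09 ]
blue S 4679 [456.9 342.5] [380 297 132  87] [0.663 0.662 0.09 ]
blue S 1708 [403.  369.1] [362 336  87  48] [0.814 0.587 0.09 ]
```

```bash
python3 - <<'E'
from h import *
print(tool([.55,-.12,.38]))
f=grab('wrist');T=f['T'];s=bot.state()
print(f['mtx'],f['k1'],'cam in tool',s['tcp_rot'].T@(T[:3,3]-s['tcp_pos']),s['tcp_rot'].T@T[:3,:3])
E
```

```text
[ 0.458  -0.3725 -0.1662]
[[325.24326051   0.         255.12774517]
 [  0.         325.24326051 191.32725111]
 [  0.           0.           1.        ]] -0.05067486354451274 cam in tool [ 0.06616237 -0.00098787 -0.17134551] [[-3.53533548e-04  9.72282276e-01  2.33809860e-01]
 [ 9.99999937e-01  3.40084404e-04  9.78379962e-05]
 [ 1.56110628e-05  2.33809880e-01 -9.72282335e-01]]
```

>>> step_arm([
  [[0,0.03,-0.024,-0.03,0],[0,0.037,-0.03,-0.013,0],[0,0.037,-0.03,-0.013,0],[0,0.037,-0.03,-0.013,0],[0,0.037,-0.03,-0.013,0],[0,0.037,-0.03,-0.013,0],[0,0.037,-0.03,-0.013,0],[0,0.037,-0.03,-0.013,0]],
])

```text
clock: 1.05
tcp_pos: [0.4499, -0.3123, 0.3356]
tcp_rot: [[0.919, 0.395, 0.0], [0.395, -0.919, -0.0], [0.0, 0.0, -1.0]]
contact_force: [-0.6, -0.2, -0.5]
finger_gap: 0.091
finger_force: 0.0
```

>>> step_arm([
  [[0,0.037,-0.03,-0.013,0],[0,0.037,-0.03,-0.013,0],[0,0.037,-0.03,-0.013,0],[0,0.037,-0.03,-0.013,0],[0,0.037,-0.03,-0.013,0],[0,0,0,0,-0.15],[0,0,0,0,-0.15],[0,0,0,0,-0.15]],
])

```text
clock: 1.85
tcp_pos: [0.5603, -0.1027, 0.3999]
tcp_rot: [[0.65, 0.76, -0.0], [0.76, -0.65, 0.0], [-0.0, -0.0, -1.0]]
contact_force: [0.3, -0.2, -0.6]
finger_gap: 0.0911
finger_force: 0.0
```

>>> step_arm([
  [[0,0,0,0,-0.15],[0,0,0,0,-0.15],[0,0,0,0,-0.15],[0,0,0,0,0],[0,0,0,0,0]],
])

```text
clock: 2.35
tcp_pos: [0.5602, -0.1032, 0.3999]
tcp_rot: [[0.266, 0.964, -0.0], [0.964, -0.266, 0.0], [-0.0, -0.0, -1.0]]
contact_force: [0.5, 0.2, 0.4]
finger_gap: 0.0915
finger_force: 0.0
```

```bash
python3 - <<'E'
from h import *
s=bot.state();print(s['clock'],s['tcp_pos'],s['tcp_rot'],s['joints'])
f=grab('wrist','w1')
E
```

```text
2.35 [ 0.56019346 -0.10323572  0.3998909 ] [[ 2.66401471e-01  9.63862154e-01 -7.29860785e-05]
 [ 9.63862156e-01 -2.66401470e-01  1.66669516e-05]
 [-3.37895471e-06 -7.47886194e-05 -9.99999997e-01]] [-2.23156606e-01 -3.75314727e-03  1.84326073e+00  1.04957717e-07
  1.30215993e+00  4.65010126e-02]
```

View pics/w1.png

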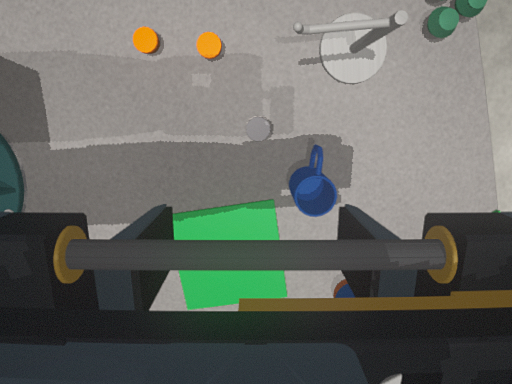

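```bash
python3 - <<'E'
from h import *
f=grab('wrist')
b=[x for x in blobs(hue(f,105,125),300) if x[1][1]<230]
for a,c,st,m in b:
    print(a,c,st)
    x,y,w,h=st
    for r in range(y,y+h,4):
        xs=np.where(m[r])[0];print(r,xs.min(),xs.max(),end=' | ')
    r=22.5;uc=(x+w-1-22.3,y+h-1-22.3);print('\nrimc',uc,onz(f,uc,.09).round(4))
for nm,uv,z in(('foot',(353,48),.005),('posttop',(401,18),.19),('tiptop',(298,28),.193),('bar near post',(388,23),.17),('bar mid',(345,27),.17),('bar near tip',(308,29),.17),('handle end',(317,148),.06),('shaker',(260,128),.055)):
    print(nm,onz(f,uv,z).round(4))
cv2.imwrite('pics/c1.png',cv2.resize(np.hstack([f['frame'][0:110,280:430,::-1],f['frame'][130:240,270:360,::-1]]),None,fx=3.3,fy=3.3,interpolation=2))
E
```

```text
1937 [312.6 187.5] [289 145  48  71]
145 315 316 | 149 313 321 | 153 311 321 | 157 311 322 | 161 310 321 | 165 310 321 | 169 298 320 | 173 294 321 | 177 291 325 | 181 290 330 | 185 290 333 | 189 290 335 | 193 292 335 | 197 294 336 | 201 295 335 | 205 297 333 | 209 300 330 | 213 304 324 | 
rimc (np.float64(313.7), np.float64(192.7)) [ 0.6327 -0.1765  0.09  ]
foot [0.7609 0.0201 0.005 ]
posttop [0.7593 0.018  0.19  ]
tiptop [0.6467 0.0359 0.193 ]
bar near post [0.7529 0.0194 0.17  ]
bar mid [0.7035 0.0277 0.17  ]
bar near tip [0.6618 0.0365 0.17  ]
handle end [ 0.6575 -0.116   0.06  ]
shaker [ 0.5793 -0.0627  0.055 ]
```

View pics/c1.png

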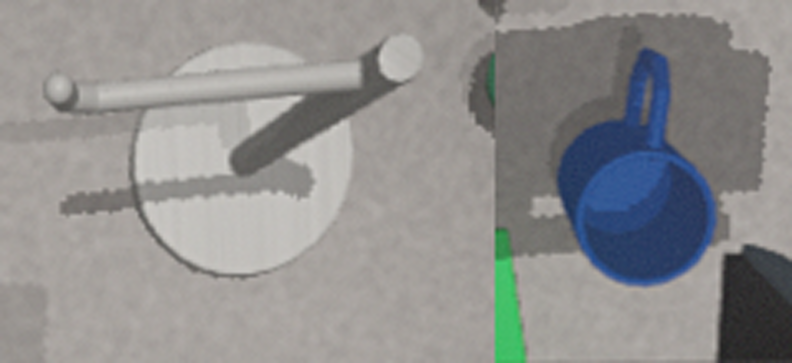

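```bash
python3 - <<'E'
from h import *
f=grab('wrist')
for a,b,z in(((320.9,151.2),(318.5,173.9),.079),((313.9,151.2),(311.8,166.4),.019)):
    p,q=onz(f,a,z),onz(f,b,z);d=p-q;print(p.round(4),q.round(4),np.degrees(np.arctan2(d[1],d[0])))
    c=np.array([.633,-.1765,z]);d=p-c;print(np.linalg.norm(d),np.degrees(np.arctan2(d[1],d[0])))
t=np.array([.633,-.1765,.30]);print(tool(t))
E
```

```text
[ 0.6592 -0.1194  0.079 ] [ 0.6479 -0.1525  0.079 ] 71.12613398483339
0.06286065920637267 65.36016768615391
[ 0.6576 -0.126   0.019 ] [ 0.6482 -0.1505  0.019 ] 68.99137057671838
0.05616032038713888 64.0325068653693
[-0.0514  0.0896  0.0999]
```

>>> step_arm([
  [[0,0,0,0,0.15],[0,-0.0125,0.033,0.02,0],[0,-0.0125,0.033,0.02,0],[0,-0.0125,0.032,0.02,0],[0,0,0,0.049,0],[0,0,0,0.049,0],[0,0,0,0.049,0],[0,0,0,0,0]],
])

```text
clock: 3.3
tcp_pos: [0.6312, -0.176, 0.1866]
tcp_rot: [[0.405, 0.914, -0.01], [0.914, -0.405, 0.003], [-0.001, -0.01, -1.0]]
contact_force: [-0.4, 0.5, 0.8]
finger_gap: 0.0913
finger_force: 0.0
```

```bash
python3 - <<'E'
from h import *
s=bot.state();print(s['tcp_pos'],s['tcp_rot'][:,0])
f=grab('wrist','w2')
for p in ([.633,-.1765,.09],):print(proj(f,p))
E
```

```text
[ 0.63119499 -0.17599294  0.18658001] [ 0.40481781  0.91439671 -0.00109172]
[258.65325507 193.33135912]
```

View pics/w2.png

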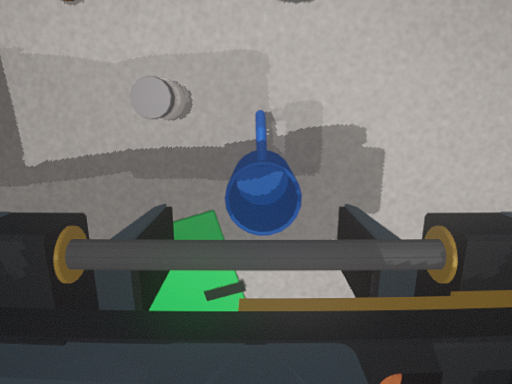

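>>> step_arm([
  [[0,-0.003,0.005,0.045,0],[0,0,0,0.045,0],[0,0,0,0.043,0],[0,0,0,0,0],[1,0,0,0,0],[1,0,0,0,0],[1,0,0,0,0],[1,0,0,0,0]],
], force=20)

```text
clock: 4.15
tcp_pos: [0.6395, -0.1822, 0.0626]
tcp_rot: [[0.403, 0.915, 0.003], [0.915, -0.403, -0.001], [0.0, 0.003, -1.0]]
contact_force: [-4.3, 1.5, 14.6]
finger_gap: 0.0665
finger_force: 20.0
```

>>> step_arm([
  [[1,0,0,0,0],[1,0,0,0,0],[1,0,0,-0.02,0],[1,0,0,-0.03,0],[1,0,0,-0.03,0],[1,0,0,0,-0.13],[1,0,0,0,-0.125],[1,0,0,0,0]],
], force=20)

```text
clock: 4.95
tcp_pos: [0.6385, -0.182, 0.1412]
tcp_rot: [[0.157, 0.988, 0.001], [0.988, -0.157, -0.0], [-0.0, 0.002, -1.0]]
contact_force: [0.4, 0.1, -0.5]
finger_gap: 0.0668
finger_force: 20.0
```

```bash
python3 - <<'E'
from h import *
s=bot.state();print(s['tcp_pos'],s['tcp_rot'],s['finger_gap'])
f=grab('wrist','w3')
E
```

```text
[ 0.63852262 -0.18195022  0.14121228] [[ 1.57370459e-01  9.87538551e-01  1.46558932e-03]
 [ 9.87539609e-01 -1.57369915e-01 -4.80009724e-04]
 [-2.43388440e-04  1.52286685e-03 -9.99998811e-01]] 0.06676648684401677
```

View pics/w3.png

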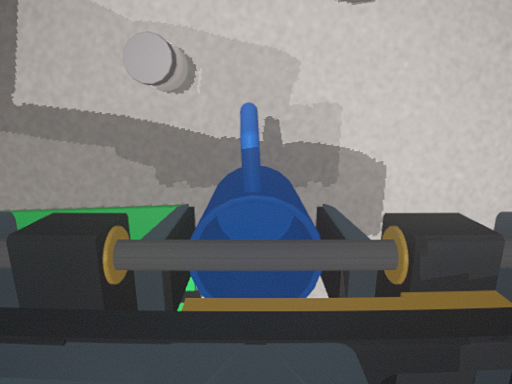

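```bash
python3 - <<'E'
from h import *
f=grab('wrist');s=bot.state();R=s['tcp_rot'];p=s['tcp_pos']
for dx in(-.006,0,.006):
  print(dx,[proj(f,p+R@np.array([dx+a,b,c])).round(1) for a,b,c in((.033,0,-.0285),(0,.033,-.0285),(0,-.033,-.0285),(.0695,0,-.0175),(.074,0,0.01))])
e=np.array([.648,.036,0]);P=np.array([.760,.019,0]);d=(P-e)/np.linalg.norm(P-e)
print('d',d)
E
```

```text
-0.006 [array([254.8, 202.3]), array([323.1, 268.1]), array([186.4, 268.1]), array([254.8, 120.1]), array([254.8, 110.6])]
0 [array([254.8, 189.5]), array([323.7, 256.7]), array([185.7, 256.6]), array([254.8, 106.8]), array([254.9,  99.3])]
0.006 [array([254.8, 176.4]), array([324.4, 245. ]), array([185. , 244.9]), array([254.8,  93.4]), array([254.9,  87.8])]
d [ 0.98867585 -0.15006687  0.        ]
```

>>> step_arm([
  [[1,0,-0.02,-0.025,0],[1,0,-0.025,-0.025,0],[1,0.008,-0.027,0,0],[1,0.03,0,0,0],[1,0.03,0,0,0],[1,0.03,0,0,0],[1,0.03,0,0,0],[1,0.03,0,0,0]],
])

```text
clock: 5.85
tcp_pos: [0.5924, -0.0132, 0.1901]
tcp_rot: [[0.163, 0.987, 0.0], [0.987, -0.163, 0.0], [0.0, 0.0, -1.0]]
contact_force: [-0.3, -0.8, -1.3]
finger_gap: 0.0663
finger_force: 20.0
```

>>> step_arm([
  [[1,0.011,0,0,0],[1,0,0,0,0],[1,0,0,0,0]],
])

```text
clock: 6.15
tcp_pos: [0.5939, -0.0041, 0.1899]
tcp_rot: [[0.16, 0.987, -0.0], [0.987, -0.16, -0.0], [-0.0, -0.0, -1.0]]
contact_force: [0.3, 0.5, -1.8]
finger_gap: 0.0666
finger_force: 20.0
```

```bash
python3 - <<'E'
from h import *
s=bot.state();print(s['tcp_pos'],s['tcp_rot'][:,0],s['finger_gap'])
R=s['tcp_rot'];p=s['tcp_pos'];print('loop',p+R@[.0475,-.003,.0125])
f=grab('wrist');g=grab('scene')
a=cv2.resize(g['frame'][150:300,170:330],None,fx=3,fy=3,interpolation=2)
b=np.zeros((450,430,3),np.uint8);q=cv2.resize(f['frame'][0:230,130:350],None,fx=1.95,fy=1.95);b[:448,:429]=q[:448,:429]
cv2.imwrite('pics/d1.png',cv2.resize(np.hstack([a,b]),(800,395))[:,:,::-1])
E
```

```text
[ 0.5938923  -0.00410455  0.1898988 ] [ 1.60283575e-01  9.87070981e-01 -2.34060250e-04] 0.0665721122743344
loop [0.59854193 0.04325964 0.1773882 ]
```

View pics/d1.png

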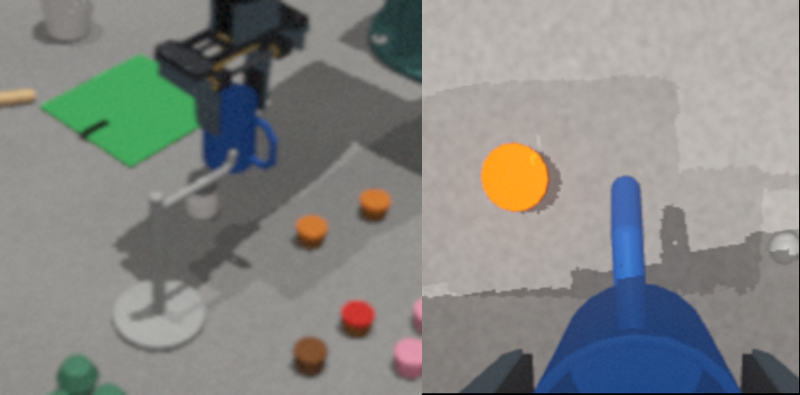

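```bash
python3 - <<'E'
from h import *
f=grab('wrist');s=bot.state();R=s['tcp_rot'];p=s['tcp_pos']
print(proj(f,[.648,.036,.193]), proj(f,p+R@[.0475,-.003,-.0185]))
P=onz(f,(340.7,143),.191);print(P,R.T@(P-p))
E
```

```text
[345.32410828 148.97468711] [248.51183734 154.88257075]
[0.6464249  0.03919171 0.191     ] [ 0.05160353  0.04481979 -0.00109876]
```

>>> step_arm([
  [[1,0.003,0.01,0,0],[1,0,0.02,0,0],[1,0,0.02,0,0],[1,0,0.02,0,0],[1,0,0.02,0,0],[1,0,0.005,0,0],[1,0,0,0.01,0],[1,0,0,0.01,0]],
])

```text
clock: 7.1
tcp_pos: [0.6876, -0.0157, 0.1689]
tcp_rot: [[0.16, 0.987, -0.0], [0.987, -0.16, 0.0], [-0.0, -0.0, -1.0]]
contact_force: [-0.6, 0.3, -1.3]
finger_gap: 0.0666
finger_force: 20.0
```

```bash
python3 - <<'E'
from h import *
s=bot.state();print(s['tcp_pos'],s['contact_force'],s['finger_gap'])
R=s['tcp_rot'];p=s['tcp_pos'];print('loop',p+R@[.0475,-.003,.0125])
f=grab('wrist');g=grab('scene')
a=cv2.resize(g['frame'][150:300,170:330],None,fx=3,fy=3,interpolation=2)
b=np.zeros((450,430,3),np.uint8);q=cv2.resize(f['frame'][0:230,150:370],None,fx=1.95,fy=1.95);b[:448,:429]=q[:448,:429]
cv2.imwrite('pics/d2.png',cv2.resize(np.hstack([a,b]),(800,395))[:,:,::-1])
E
```

```text
[ 0.6876463  -0.01574593  0.16889906] [-0.63542265  0.34028598 -1.26034022] 0.06655475257370796
loop [0.69225922 0.03162488 0.15639998]
```

View pics/d2.png

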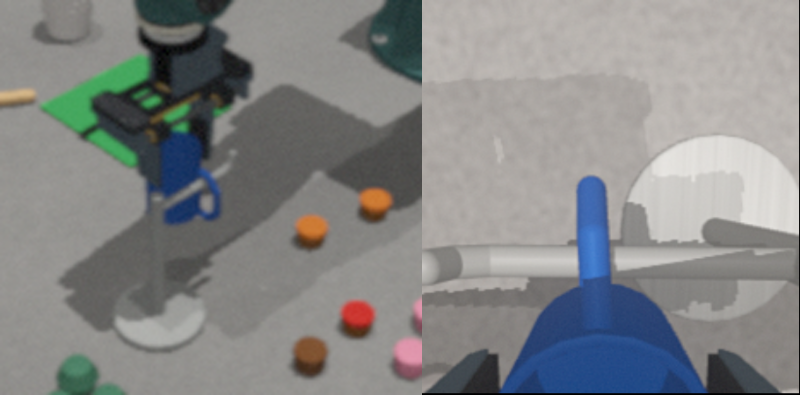

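The bar passes through the handle (wrist view: bar crossing under the top of the loop). Lower and release.

>>> step_arm([
  [[1,0,0,0.004,0],[1,0,0,0.004,0],[1,0,0,0,0],[0,0,0,0,0],[0,0,0,0,0],[0,0,0,-0.02,0],[0,0,0,-0.04,0],[0,0,0,-0.045,0]],
])

```text
clock: 8.0
tcp_pos: [0.6875, -0.0157, 0.2672]
tcp_rot: [[0.159, 0.987, -0.002], [0.987, -0.159, 0.0], [-0.0, -0.002, -1.0]]
contact_force: [0.6, 0.4, 0.4]
finger_gap: 0.0912
finger_force: 0.0
```

```bash
python3 - <<'E'
from h import *
# rows from here to above tub, and tub measure
f=grab('top','t2');g=grab('scene','s2')
y=hue(f,8,32,120);b=[x for x in blobs(y,800) if 140<x[1][0]<190][0]
c=max(cv2.findContours(b[3],0,1)[0],key=len);e=cv2.fitEllipse(cv2.convexHull(c));print(e,onz(f,e[0],.08))
b=[x for x in blobs(hue(f,8,18),15) if 150<x[1][0]<190 and x[1][1]<235]
for q in b: print(q[0],q[1],onz(f,q[1],.112))
print(bot.state()['tcp_pos'],tool([.55,.26,.35]))
E
```

```text
((164.44065856933594, 226.28990173339844), (43.72608947753906, 44.68532943725586), 49.62209701538086) [0.42674087 0.30331785 0.08      ]
30 [171.  210.5] [0.48513567 0.2706553  0.112     ]
[ 0.6911783  -0.01582018  0.27387172] [ 0.2499 -0.1826 -0.0776]
```

>>> step_arm([
  [[0,0.031,-0.031,0,0],[0,0.031,-0.031,0,0],[0,0.031,-0.031,0,0],[0,0.031,-0.031,0,0],[0,0.031,-0.031,0,0],[0,0.031,-0.031,0,0],[0,0.031,-0.031,0,0],[0,0.031,-0.031,0,0]],
])

```text
clock: 8.9
tcp_pos: [0.4817, 0.2698, 0.267]
tcp_rot: [[0.159, 0.987, 0.0], [0.987, -0.159, 0.0], [0.0, 0.0, -1.0]]
contact_force: [0.7, 0.5, -0.2]
finger_gap: 0.0909
finger_force: 0.0
```

>>> step_arm([
  [[0,0,0,0,-0.15],[0,0,0,0,-0.15],[0,0,0,0,-0.15],[0,0,0,0,-0.15],[0,0,0,0,-0.15],[0,0,0,0,-0.15],[0,0,0,0,-0.15],[0,0,0,0,-0.15]],
])

```text
clock: 9.7
tcp_pos: [0.483, 0.2686, 0.2669]
tcp_rot: [[-0.866, 0.501, 0.0], [0.501, 0.866, 0.0], [-0.0, 0.0, -1.0]]
contact_force: [-0.8, -0.1, -0.5]
finger_gap: 0.0912
finger_force: 0.0
```

```bash
python3 - <<'E'
from h import *
s=bot.state();print(s['tcp_pos'],s['tcp_rot'][:,0],s['joints'])
f=grab('wrist');g=grab('scene')
cv2.imwrite('pics/e1.png',np.hstack([cv2.resize(f['frame'],(456,342)),cv2.resize(g['frame'][150:300,190:340],(342,342),interpolation=2)])[:,:,::-1])
for q in blobs(hue(f,6,18),40): print('or',q[0],q[1],q[2],onz(f,q[1],.112).round(4))
for q in blobs(hue(f,6,32),800):
    c=max(cv2.findContours(q[3],0,1)[0],key=len);e=cv2.fitEllipse(cv2.convexHull(c));print(q[2],e,onz(f,e[0],.08))
E
```

```text
[0.4829605  0.26864355 0.26687059] [-8.65522705e-01  5.00869668e-01 -1.47741396e-04] [ 4.65455228e-01  8.27672189e-02  1.99889753e+00 -1.04762496e-05
  1.05967254e+00 -5.80732711e-01]
or 704 [255.8 110.8] [213  64  91  94] [0.4249 0.3043 0.112 ]
or 466 [261.4 175.4] [247 167  30  18] [0.4833 0.2772 0.112 ]
or 582 [495.  194.9] [468 175  44  35] [0.6261 0.4825 0.112 ]
or 767 [141.3 195.3] [126 181  32  30] [0.4389 0.1585 0.112 ]
or 99 [391.4 199.1] [386 187  20  31] [0.5734 0.3826 0.112 ]
or 921 [427.  214.3] [407 198  56  41] [0.6082 0.4091 0.112 ]
[181  29 155 159] ((257.6092224121094, 108.0201187133789), (155.5367431640625, 159.4158935546875), 0.3717425465583801) [0.42320571 0.3076546  0.08      ]
[386 187  77  52] ((425.7498474121094, 215.70852661132812), (49.536102294921875, 86.2390365600586), 111.97364807128906) [0.62684189 0.41761386 0.08      ]
[ 53 226  33  58] ((69.93324279785156, 254.2093505859375), (34.05877685546875, 59.356666564941406), 7.411468029022217) [0.45658948 0.02577901 0.08      ]
[425 226  33  58] ((440.3254699707031, 254.34060668945312), (34.60692596435547, 59.05961227416992), 173.01821899414062) [0.68183596 0.41434824 0.08      ]
[239 290 273  21] ((417.47003173828125, 300.3705139160156), (18.279882431030273, 409.03790283203125), 88.6834487915039) [0.72581479 0.36545451 0.08      ]
```

View pics/e1.png

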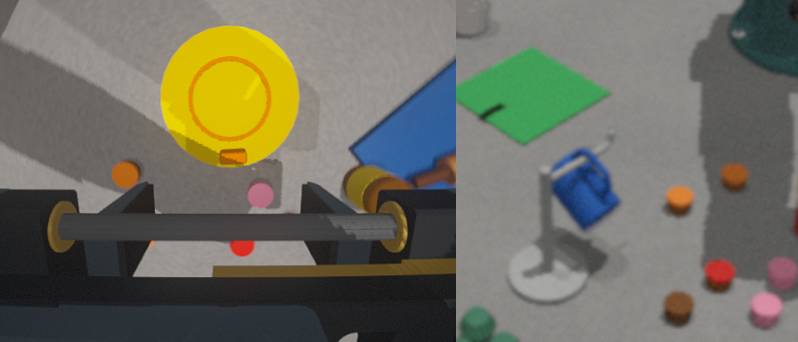

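>>> step_arm([
  [[0,0.002,0.007,0,-0.05],[0,0,0,0.035,0],[0,0,0,0.035,0],[0,0,0,0.035,0],[0,0,0,0.03,0],[0,0,0,0.02,0],[0,0,0,0.018,0],[0,0,0,0,0]],
], force=5)

```text
clock: 10.6
tcp_pos: [0.4835, 0.275, 0.0918]
tcp_rot: [[-0.885, 0.466, -0.003], [0.466, 0.885, -0.002], [0.002, -0.003, -1.0]]
contact_force: [-0.7, -0.0, 0.0]
finger_gap: 0.0909
finger_force: 0.0
```

>>> step_arm([
  [[1,0,0,0,0],[1,0,0,0,0],[1,0,0,0,0],[1,0,0,0,0],[1,0,0,0,0],[1,0,0,0,0],[1,0,0,0,0]],
], force=5)

```text
clock: 11.3
tcp_pos: [0.4848, 0.2757, 0.094]
tcp_rot: [[-0.887, 0.463, 0.0], [0.463, 0.887, 0.0], [-0.0, 0.0, -1.0]]
contact_force: [-0.3, -0.1, -0.6]
finger_gap: 0.0378
finger_force: 0.0
```

>>> step_arm([
  [[1,0,0,0,0],[1,0,0,0,0],[1,0,0,0,0],[1,0.002,0,-0.013,0],[1,0.003,0,-0.013,0],[1,0.005,0,-0.012,0],[1,0.005,0,-0.012,0],[1,0,0,0,0]],
], force=5)

```text
clock: 12.1
tcp_pos: [0.4718, 0.2835, 0.1461]
tcp_rot: [[-0.887, 0.462, 0.002], [0.462, 0.887, 0.001], [-0.002, 0.002, -1.0]]
contact_force: [0.4, 0.3, -0.8]
finger_gap: 0.0321
finger_force: 5.0
```

```bash
python3 - <<'E'
from h import *
s=bot.state();print(s['tcp_pos'],s['contact_force'],s['finger_gap'],s['finger_force'])
f=grab('wrist');g=grab('scene')
cv2.imwrite('pics/e2.png',np.hstack([cv2.resize(f['frame'],(456,342)),cv2.resize(g['frame'][170:290,310:430],(342,342),interpolation=2)])[:,:,::-1])
E
```

```text
[0.47175816 0.28346818 0.14609396] [ 0.359164    0.32395169 -0.80166497] 0.03209484582036549 5.000150799751282
```

View pics/e2.png

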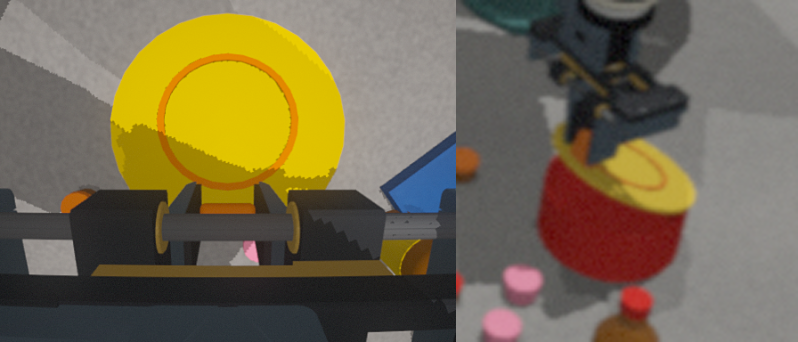

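```bash
python3 - <<'E'
from h import *
f=grab('wrist');s=bot.state();p=s['tcp_pos'];R=s['tcp_rot']
m=hue(f,20,32,120);b=max(blobs(m,800),key=lambda q:q[0]);print(b[2])
# tab top sits 18 mm above TCP; lid coords (tab top at x=66,z=37)
for th in(0,.1,.2,.25,.3,.35,.4):
    o=[]
    for lx,ly in((-84,0),(0,84),(0,-84)):
        X,Z=(66-lx)/1e3,(5-21)/1e3
        v=np.array([X*np.cos(th)+Z*np.sin(th), ly/1e3, X*np.sin(th)-Z*np.cos(th)-.002])
        o.append(proj(f,p+R@v).round(0))
    print(th,o)
E
```

```text
[124  13 264 272]
0 [array([252., -54.]), array([402., 114.]), array([103., 114.])]
0.1 [array([253., -37.]), array([397., 117.]), array([109., 117.])]
0.2 [array([253., -19.]), array([392., 121.]), array([114., 121.])]
0.25 [array([253., -10.]), array([390., 123.]), array([116., 124.])]
0.3 [array([253.,  -2.]), array([388., 126.]), array([118., 126.])]
0.35 [array([253.,   7.]), array([385., 129.]), array([120., 129.])]
0.4 [array([253.,  15.]), array([384., 132.]), array([122., 132.])]
```

>>> step_arm([
  [[1,-0.005,0,0.012,0],[1,-0.005,0,0.012,0],[1,-0.003,0,0.013,0],[1,-0.002,0,0.014,0],[1,0,0,0,0],[0,0,0,0,0],[0,0,0,0,0],[0,0,0,0,0]],
])

```text
clock: 13.05
tcp_pos: [0.4849, 0.2759, 0.0934]
tcp_rot: [[-0.887, 0.462, 0.001], [0.462, 0.887, 0.0], [-0.0, 0.001, -1.0]]
contact_force: [0.3, -0.2, -0.9]
finger_gap: 0.0528
finger_force: 0.0
```

>>> step_arm([
  [[0,0,0,-0.025,0],[0,0,0,-0.025,0],[0,0,0,0,0.15],[0,0,0,0,0.15],[0,0,0,0,0.15],[0,0,0,0,0.15],[0,0,0,0,0.15],[0,0,0,0,0.15]],
])

```text
clock: 13.85
tcp_pos: [0.4848, 0.2758, 0.1434]
tcp_rot: [[-0.183, 0.983, 0.001], [0.983, 0.183, 0.0], [0.0, 0.001, -1.0]]
contact_force: [-0.1, -0.4, 0.4]
finger_gap: 0.0914
finger_force: 0.0
```

>>> step_arm([
  [[0,0,0,0,0.15],[0,0,0,0,0.15],[0,0,0,0,0.15],[0,0,0,0,0.15],[0,0,0,0,0.07],[0,0,0,0,0]],
])

```text
clock: 14.45
tcp_pos: [0.4849, 0.2758, 0.1434]
tcp_rot: [[0.463, 0.887, 0.001], [0.887, -0.463, 0.0], [0.001, 0.0, -1.0]]
contact_force: [-0.2, -0.4, -0.4]
finger_gap: 0.0911
finger_force: 0.0
```

```bash
python3 - <<'E'
from h import *
s=bot.state();print(s['tcp_pos'],s['tcp_rot'][:,0],s['finger_gap'])
f=grab('wrist')
for q in blobs(hue(f,6,18),100): print('or',q[0],q[1],q[2],onz(f,q[1],.112).round(4))
f=grab('scene');cv2.imwrite('pics/e3.png',np.hstack([cv2.resize(grab('wrist')['frame'],(456,342)),cv2.resize(f['frame'][170:290,310:430],(342,342),interpolation=2)])[:,:,::-1])
E
```

```text
[0.48485546 0.27581737 0.14338916] [4.62552729e-01 8.86591605e-01 5.46207096e-04] 0.09113496276341236
or 737 [502.1 150.5] [490 129  22  42] [0.646  0.2422 0.112 ]
or 1543 [167.8 179.6] [103 138 131 102] [0.447  0.3244 0.112 ]
or 142 [403.4 171. ] [398 159  19  30] [0.583  0.2597 0.112 ]
or 1076 [255.7 212.2] [246 185  21  55] [0.4867 0.2792 0.112 ]
```

View pics/e3.png

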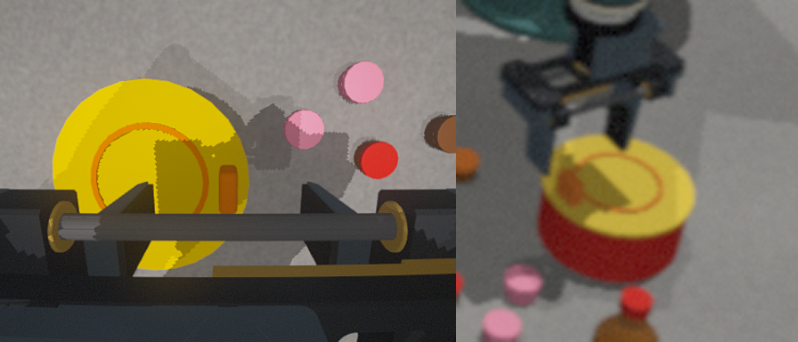

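>>> step_arm([
  [[0,0,0,0.03,0],[0,0,0,0.02,0],[0,0,0,0.008,0],[0.5,0,0,0,0],[1,0,0,0,0],[1,0,0,0,0],[1,0,0,0,0],[1,0,0,0,0]],
], force=40)

```text
clock: 15.4
tcp_pos: [0.4851, 0.2758, 0.0855]
tcp_rot: [[0.462, 0.887, 0.001], [0.887, -0.462, 0.0], [0.001, 0.001, -1.0]]
contact_force: [0.8, 0.7, -0.3]
finger_gap: 0.0541
finger_force: 0.0
```

>>> step_arm([
  [[1,0,0,0,0],[1,0,0,0,0],[1,0,0,0,0],[1,0,0,0,0],[1,0,0,0,0],[1,0,0,0,0]],
], force=40)

```text
clock: 16.0
tcp_pos: [0.4848, 0.2757, 0.0849]
tcp_rot: [[0.462, 0.887, 0.0], [0.887, -0.462, 0.0], [0.0, 0.0, -1.0]]
contact_force: [0.9, 0.6, -0.4]
finger_gap: 0.0139
finger_force: 40.0
```

```bash
python3 - <<'E'
from h import *
s=bot.state();print(s['tcp_pos'],s['tcp_rot'][:,:2],s['contact_force'],s['finger_gap'],s['finger_force'])
E
```

```text
[0.48481023 0.27569358 0.08494785] [[ 4.61734210e-01  8.87018328e-01]
 [ 8.87018330e-01 -4.61734212e-01]
 [ 4.78074993e-05  5.17214902e-05]] [ 0.91664777  0.5973512  -0.40766576] 0.01387914561702651 40.00010132789612
```

>>> step_arm([
  [[1,0,0,-0.01,0],[1,0,0,-0.025,0],[1,0,0,-0.035,0],[1,0,0,-0.035,0],[1,-0.02,0.012,0,0],[1,-0.034,0.02,0,0],[1,-0.034,0.02,0,0],[1,-0.034,0.02,0,0]],
])

```text
clock: 16.8
tcp_pos: [0.4922, 0.133, 0.1908]
tcp_rot: [[0.461, 0.887, 0.001], [0.887, -0.461, 0.0], [0.0, 0.001, -1.0]]
contact_force: [1.5, 1.2, -0.8]
finger_gap: 0.0138
finger_force: 40.0
```

>>> step_arm([
  [[1,-0.034,0.02,0,0],[1,-0.034,0.02,0,0],[1,-0.034,0.02,0,0],[1,-0.034,0.02,0,0],[1,-0.034,0.02,0,0],[1,-0.034,0.02,0,0],[1,-0.034,0.02,0,0],[1,-0.034,0.02,0,0]],
])

```text
clock: 17.6
tcp_pos: [0.5085, -0.1826, 0.1908]
tcp_rot: [[0.462, 0.887, 0.001], [0.887, -0.462, -0.0], [0.0, 0.001, -1.0]]
contact_force: [2.0, 0.5, -1.2]
finger_gap: 0.0137
finger_force: 40.0
```

>>> step_arm([
  [[1,-0.034,0.02,0,0],[1,-0.034,0.02,0,0],[1,-0.034,0.02,0,0],[1,-0.01,0.006,0,0],[1,0,0,0,0]],
])

```text
clock: 18.1
tcp_pos: [0.5153, -0.312, 0.1903]
tcp_rot: [[0.463, 0.886, 0.0], [0.886, -0.463, -0.0], [-0.0, 0.0, -1.0]]
contact_force: [0.5, -0.5, -0.3]
finger_gap: 0.0139
finger_force: 40.0
```

```bash
python3 - <<'E'
from h import *
s=bot.state();print(s['tcp_pos'],s['tcp_rot'][:,0],s['contact_force'],s['finger_gap'],s['finger_force'])
print(tool([.456+.0585,-.280-.0305,.03]))
f=grab('wrist','w5')
for q in blobs(hue(f,50,75),200): print(q[0],q[1],q[2])
m=hue(f,20,32,120);b=max(blobs(m,800),key=lambda q:q[0]);print(b[2])
E
```

```text
[ 0.51531251 -0.31197241  0.19030218] [ 4.63495589e-01  8.86099226e-01 -2.38545382e-05] [ 0.53865401 -0.53839576 -0.29725619] 0.013853048327901761 39.99948799610138
[ 0.0009 -0.0014  0.1603]
4256 [234.1  92.8] [168  51 111  92]
1145 [286.  181.4] [265 148  41  69]
[  1  80 283 159]
```

View pics/w5.png

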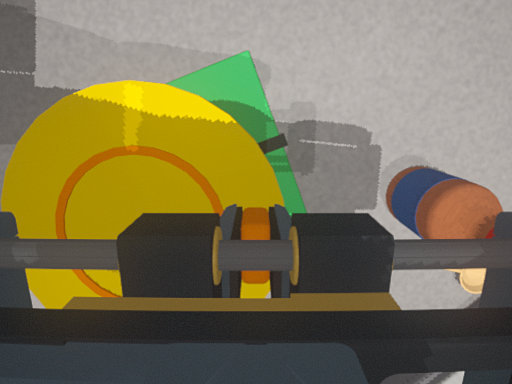

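>>> step_arm([
  [[1,0,0,0.02,0],[1,0,0,0.035,0],[1,0,0,0.035,0],[1,0,0,0.035,0],[1,0,0,0.025,0],[1,0,0,0.01,0],[1,0,0,0.0045,0],[1,0,0,0,0]],
])

```text
clock: 18.95
tcp_pos: [0.5158, -0.3104, 0.0261]
tcp_rot: [[0.461, 0.887, 0.0], [0.887, -0.461, -0.0], [-0.0, 0.0, -1.0]]
contact_force: [-0.7, 0.1, -0.5]
finger_gap: 0.0136
finger_force: 40.0
```

```bash
python3 - <<'E'
from h import *
s=bot.state();print(s['tcp_pos'],s['tcp_rot'][:,0],s['contact_force'],s['finger_gap'],s['finger_force'])
E
```

```text
[ 0.51582942 -0.31037419  0.02607501] [ 4.61318005e-01  8.87234861e-01 -1.21410476e-05] [-0.68022904  0.10307342 -0.48532004] 0.013619437609844734 39.999645352363586
```

>>> step_arm([
  [[1,0,0,0.0015,0],[1,0,0,0,0],[0,0,0,0,0],[0,0,0,0,0],[0,0,0,0,0],[0,0,0,0,0],[0,0,0,0,0],[0,0,0,0,0]],
])

```text
clock: 19.75
tcp_pos: [0.5154, -0.3107, 0.0239]
tcp_rot: [[0.462, 0.887, -0.0], [0.887, -0.462, 0.0], [0.0, -0.0, -1.0]]
contact_force: [-0.6, 0.3, -0.4]
finger_gap: 0.059
finger_force: 0.0
```

>>> step_arm([
  [[0,0,0,-0.02,0],[0,0,0,-0.035,0],[0,0,0,-0.035,0],[0,0,0,-0.04,0],[0,0.03,0,-0.03,0],[0,0.03,0,-0.03,0],[0,0.04,0,0,0],[0,0.04,0,0,0]],
])

```text
clock: 20.55
tcp_pos: [0.581, -0.1856, 0.2153]
tcp_rot: [[0.462, 0.887, 0.002], [0.887, -0.462, -0.001], [0.0, 0.002, -1.0]]
contact_force: [-0.1, 0.3, -0.0]
finger_gap: 0.0914
finger_force: 0.0
```

```bash
python3 - <<'E'
from h import *
s=bot.state();print(s['tcp_pos'],s['tcp_rot'][:,0],s['clock'])
f=grab('top');g=grab('scene')
y=hue(f,8,32,120)
for b in blobs(y,600):
    c=max(cv2.findContours(b[3],0,1)[0],key=len);e=cv2.fitEllipse(cv2.convexHull(c));print('lid?',np.round(e[0],1),np.round(e[1],1),onz(f,e[0],.019).round(4))
for k,ff in(('T',f),('S',g)):
  for nm,lo,hi in(('red',0,4),('or',8,18)):
    for q in blobs(hue(ff,lo,hi),40):
      p=onz(ff,q[1],.024)
      if .38<p[0]<.76 and -.05<p[1]<.35 and q[0]<130:print(k,nm,q[0],q[1],p.round(4))
i=hue(f,0,6,120);
for q in blobs(i,200):print('tub?',q[0],q[1],q[2])
print(tool([.47,.09,.22]))
E
```

```text
[ 0.58099076 -0.18557575  0.21527625] [4.62438279e-01 8.86651415e-01 3.25581876e-04] 20.55
lid? [115.1 125.3] [29.5 30.2] [0.8424 0.5288 0.019 ]
lid? [500.5 153.9] [28.2 48. ] [ 0.7015 -1.0521  0.019 ]
lid? [ 86.7 159.5] [11.4 77.4] [0.7024 0.6438 0.019 ]
lid? [428.2 315.3] [108.6 121.5] [ 0.0634 -0.716   0.019 ]
T red 81 [192.  175.7] [0.6275 0.2083 0.024 ]
T or 69 [194.8 155.7] [0.7085 0.1972 0.024 ]
T or 86 [223.7 198.3] [0.535  0.0816 0.024 ]
T or 88 [215.  222.3] [0.4404 0.1166 0.024 ]
S red 102 [305.3 268.9] [0.6263 0.2083 0.024 ]
S or 104 [311.7 226.9] [0.4447 0.1189 0.024 ]
S or 107 [287.8 237.1] [0.539 0.084 0.024]
S or 117 [287.1 284.6] [0.714  0.2004 0.024 ]
tub? 1466 [165.7 226.3] [144 206  45  42]
tub? 4063 [ 96.4 298.7] [ 55 262  84  74]
tub? 435 [448.5 298.8] [433 289  31  21]
tub? 329 [399.7 334.2] [390 321  21  25]
[ 0.1917 -0.2247 -0.0058]
```

>>> step_arm([
  [[0.33,0.026,-0.033,0,0],[0.33,0.026,-0.033,0,0],[0.33,0.026,-0.033,0,0],[0.33,0.026,-0.033,0,0],[0.33,0.026,-0.033,0,0],[0.33,0.026,-0.033,0,0],[0.33,0.026,-0.033,0,0],[0.33,0.024,-0.032,0,0]],
])

```text
clock: 21.45
tcp_pos: [0.441, 0.1185, 0.214]
tcp_rot: [[0.462, 0.887, 0.0], [0.887, -0.462, -0.0], [0.0, 0.0, -1.0]]
contact_force: [0.3, 0.3, -0.2]
finger_gap: 0.0615
finger_force: 0.0
```

```bash
cat >> h.py <<'E'
def pots(f,z=.026):
    o=[]
    for lo,hi in((0,4),(8,18)):
        for q in blobs(hue(f,lo,hi,150,60),150):
            p=onz(f,q[1],z)
            if .3<p[0]<.8 and -.1<p[1]<.45: o.append((q[0],q[1],q[2],p.round(4),tool(p)))
    return o
E
python3 - <<'E'
from h import *
s=bot.state();print(s['tcp_pos'],s['tcp_rot'][:,0],s['clock'],s['finger_gap'])
f=grab('wrist')
for p in pots(f):print(p)
g=grab('top')
for b in blobs(hue(g,20,32,120),600):
    print('lid?',b[1],b[2],onz(g,b[1],.019).round(4))
E
```

```text
[0.44100373 0.11853817 0.21398073] [4.62098554e-01 8.86828575e-01 7.54633309e-05] 21.45 0.06152942326378561
(14219, array([147.8,  42.3]), array([ 55,   0, 178,  98], dtype=int32), array([0.4064, 0.2939, 0.026 ]), array([ 0.1378, -0.1081,  0.1879]))
(1001, array([371.1,  14.6]), array([353,   0,  37,  33], dtype=int32), array([0.6233, 0.2113, 0.026 ]), array([0.1646, 0.1224, 0.1876]))
(926, array([341.5, 161.1]), array([325, 144,  34,  35], dtype=int32), array([0.5331, 0.0872, 0.026 ]), array([0.0129, 0.0997, 0.1876]))
(863, array([252.6, 172.2]), array([237, 156,  32,  34], dtype=int32), array([0.4393, 0.1219, 0.026 ]), array([0.0004, 0.0005, 0.1877]))
lid? [115.1 125.4] [100 111  31  30] [0.8422 0.5287 0.019 ]
lid? [315.2 217.2] [295 195  42  43] [ 0.4552 -0.28    0.019 ]
```

>>> step_arm([
  [[0.33,0,0,0.035,0],[0.33,0,0,0.035,0],[0.33,0,0,0.035,0],[0.33,0,0,0.035,0],[0.33,0,0,0.035,0],[0.33,0,0,0.025,0],[0.33,0,0,0.009,0],[1,0,0,0,0]],
], force=20)

```text
clock: 22.35
tcp_pos: [0.4415, 0.117, 0.0042]
tcp_rot: [[0.462, 0.887, -0.002], [0.887, -0.462, -0.0], [-0.001, -0.002, -1.0]]
contact_force: [-0.1, 0.7, 0.8]
finger_gap: 0.0558
finger_force: 0.0
```

>>> step_arm([
  [[1,0,0,0,0],[1,0,0,0,0],[1,0,0,0,0],[1,0,0,-0.03,0],[1,0,0,-0.035,0],[1,0,0,-0.035,0],[1,0,0,-0.03,0],[1,0,0,0,0]],
], force=20)

```text
clock: 23.15
tcp_pos: [0.4443, 0.1182, 0.1391]
tcp_rot: [[0.462, 0.887, 0.007], [0.887, -0.462, 0.001], [0.005, 0.006, -1.0]]
contact_force: [0.2, 0.3, -1.6]
finger_gap: 0.0389
finger_force: 20.0
```

```bash
python3 - <<'E'
from h import *
s=bot.state();R=s['tcp_rot'];print(s['tcp_pos'],s['finger_gap'],s['finger_force'])
f=grab('top')
for q in blobs(hue(f,0,6,120),800):
    if q[1][0]<200:
      e=cv2.fitEllipse(cv2.convexHull(max(cv2.findContours(q[3],0,1)[0],key=len)));print(q[1],q[2],e,onz(f,e[0],.075))
c=np.array([.426,.306,.13])
for o in(-.043,0,.043): t=c+R[:,0]*o;print(t.round(4),tool(t))
E
```

```text
[0.44425667 0.11818596 0.13914088] 0.038891021569791066 19.999603629112244
[160.7 226.3] [144 206  32  42] ((164.5107879638672, 226.3702392578125), (41.32646179199219, 41.86447525024414), 31.625717163085938) [0.42645558 0.30434415 0.075     ]
[ 96.4 298.7] [ 55 262  85  74] ((98.34608459472656, 297.8824768066406), (68.19731140136719, 100.67416381835938), 69.74736785888672) [0.15677957 0.55900894 0.075     ]
[0.4062 0.2679 0.1298] [ 0.1158 -0.1022  0.0074]
[0.426 0.306 0.13 ] [ 0.1588 -0.1022  0.0073]
[0.4458 0.3441 0.1302] [ 0.2018 -0.1022  0.0073]
```

>>> step_arm([
  [[1,0.025,-0.013,0,0],[1,0.035,-0.018,0,0],[1,0.035,-0.018,0,0],[1,0.035,-0.018,0,0],[1,0.035,-0.018,0,0],[1,0.035,-0.017,0,0],[1,0,0,0,0],[1,0,0,0.03,0]],
])

```text
clock: 24.0
tcp_pos: [0.4451, 0.344, 0.1064]
tcp_rot: [[0.46, 0.888, 0.004], [0.888, -0.46, 0.003], [0.004, 0.002, -1.0]]
contact_force: [-0.2, 0.7, -1.6]
finger_gap: 0.0395
finger_force: 20.0
```

>>> step_arm([
  [[1,0,0,0.03,0],[1,0,0,0.03,0],[1,0,0,0.018,0],[1,0,0,0,0],[0.42,0,0,0,0],[0.42,0,0,0,0],[0.42,0,0,-0.03,0],[0.42,0,0,-0.04,0]],
])

```text
clock: 24.8
tcp_pos: [0.4432, 0.3416, 0.0975]
tcp_rot: [[0.462, 0.887, -0.002], [0.887, -0.462, -0.001], [-0.002, -0.001, -1.0]]
contact_force: [-0.3, 0.9, 0.7]
finger_gap: 0.0529
finger_force: 0.0
```

```bash
python3 - <<'E'
from h import *
s=bot.state();print(s['tcp_pos'],s['finger_gap'],s['contact_force'])
print(tool([.537,.085,.17]))
f=grab('wrist')
for p in pots(f):print(p)
E
```

```text
[0.44316498 0.34157626 0.0974752 ] 0.05290990822861551 [-0.30258914  0.92584615  0.71204477]
[-0.1844  0.2017 -0.0724]
(10326, array([258.1, 194.7]), array([152, 147, 211,  93], dtype=int32), array([0.4474, 0.3454, 0.026 ]), array([0.0014, 0.    , 0.0784]))
(2969, array([255. , 284.2]), array([197, 270, 117,  28], dtype=int32), array([0.4099, 0.2787, 0.026 ]), array([-0.0751, -0.0024,  0.0779]))
(2223, array([255.6, 203.8]), array([229, 177,  54,  54], dtype=int32), array([0.4423, 0.3399, 0.026 ]), array([-0.0059, -0.0019,  0.0784]))
(160, array([237.7, 304.3]), array([218, 300,  41,  11], dtype=int32), array([0.3882, 0.2686, 0.026 ]), array([-0.0941, -0.017 ,  0.0778]))
```

>>> step_arm([
  [[0.33,0,0,-0.04,0],[0.33,-0.02,0.022,-0.02,0],[0.33,-0.028,0.03,-0.01,0],[0.33,-0.028,0.03,0,0],[0.33,-0.028,0.03,0,0],[0.33,-0.028,0.03,0,0],[0.33,-0.028,0.03,0,0],[0.33,-0.025,0.03,0,0]],
])

```text
clock: 25.65
tcp_pos: [0.5382, 0.083, 0.1682]
tcp_rot: [[0.462, 0.887, 0.002], [0.887, -0.462, 0.0], [0.001, 0.002, -1.0]]
contact_force: [0.3, 0.7, -0.1]
finger_gap: 0.0611
finger_force: 0.0
```

```bash
python3 - <<'E'
from h import *
s=bot.state();print(s['tcp_pos'],s['finger_gap'],s['contact_force'])
f=grab('wrist')
for p in pots(f):print(p)
E
```

```text
[0.5382119  0.08296234 0.16820267] 0.06106753259627813 [ 0.27042188  0.74921093 -0.09584821]
(13118, array([59.5, 55.5]), array([  0,   0, 129, 117], dtype=int32), array([0.4335, 0.2735, 0.026 ]), array([ 0.1224, -0.1848,  0.142 ]))
(1359, array([280.7,  18.3]), array([261,   0,  40,  40], dtype=int32), array([0.6278, 0.2054, 0.026 ]), array([0.1519, 0.0189, 0.1427]))
(297, array([37.5,  3.5]), array([15,  0, 43, 10], dtype=int32), array([0.4404, 0.3213, 0.026 ]), array([ 0.1679, -0.2008,  0.142 ]))
(1120, array([255. , 185.4]), array([237, 167,  37,  38], dtype=int32), array([0.5369, 0.0807, 0.026 ]), array([-0.0007, -0.0039,  0.1424]))
```

>>> step_arm([
  [[0.33,0,-0.003,0.03,0],[0.33,0,0,0.035,0],[0.33,0,0,0.035,0],[0.33,0,0,0.035,0],[0.33,0,0,0.02,0],[0.33,0,0,0.009,0],[1,0,0,0,0],[1,0,0,0,0]],
], force=20)

```text
clock: 26.5
tcp_pos: [0.5358, 0.0863, 0.0042]
tcp_rot: [[0.462, 0.887, 0.002], [0.887, -0.462, 0.0], [0.001, 0.001, -1.0]]
contact_force: [-1.1, 1.0, 0.5]
finger_gap: 0.0476
finger_force: 0.0
```

>>> step_arm([
  [[1,0,0,0,0],[1,0,0,0,0],[1,0,0,0,0],[1,0,0,-0.03,0],[1,0,0,-0.035,0],[1,0,0,-0.035,0],[1,0,0,-0.03,0],[1,0,0,0,0]],
], force=20)

```text
clock: 27.3
tcp_pos: [0.5374, 0.0865, 0.1375]
tcp_rot: [[0.462, 0.887, 0.007], [0.887, -0.462, 0.001], [0.004, 0.006, -1.0]]
contact_force: [-0.6, -0.1, -1.6]
finger_gap: 0.0397
finger_force: 20.0
```

```bash
python3 - <<'E'
from h import *
s=bot.state();R=s['tcp_rot'];print(s['tcp_pos'],s['finger_gap'],s['finger_force'])
c=np.array([.4264,.305,.13])
for o in(-.043,0,.043): t=c+R[:,0]*o;print(t.round(4),tool(t))
E
```

```text
[0.53736168 0.08645145 0.13754012] 0.03966078019093669 19.99933362007141
[0.4065 0.2669 0.1298] [ 0.0996 -0.1994  0.0069]
[0.4264 0.305  0.13  ] [ 0.1426 -0.1994  0.0069]
[0.4463 0.3431 0.1302] [ 0.1856 -0.1994  0.0069]
```

>>> step_arm([
  [[1,0.012,-0.025,0,0],[1,0.0175,-0.035,0,0],[1,0.0175,-0.035,0,0],[1,0.0175,-0.035,0,0],[1,0.0175,-0.035,0,0],[1,0.0175,-0.034,0,0],[1,0,0,0,0],[1,0,0,0.03,0]],
])

```text
clock: 28.1
tcp_pos: [0.4059, 0.2682, 0.1052]
tcp_rot: [[0.46, 0.888, 0.005], [0.888, -0.46, 0.003], [0.005, 0.003, -1.0]]
contact_force: [0.6, 1.1, -2.1]
finger_gap: 0.0397
finger_force: 20.0
```

>>> step_arm([
  [[1,0,0,0.03,0],[1,0,0,0.03,0],[1,0,0,0.018,0],[1,0,0,0,0],[0.42,0,0,0,0],[0.42,0,0,0,0],[0.42,0,0,-0.03,0],[0.42,0,0,-0.04,0]],
])

```text
clock: 28.9
tcp_pos: [0.4038, 0.2658, 0.0956]
tcp_rot: [[0.462, 0.887, -0.001], [0.887, -0.462, -0.001], [-0.001, -0.001, -1.0]]
contact_force: [0.6, 0.6, 0.6]
finger_gap: 0.053
finger_force: 0.0
```

```bash
python3 - <<'E'
from h import *
s=bot.state();print(s['tcp_pos'],s['finger_gap'],s['contact_force'])
f=grab('top')
for q in blobs(hue(f,0,4,150,60),40):
  p=onz(f,q[1],.026)
  if .5<p[0]<.75 and 0<p[1]<.4: print(q[0],q[1],p,tool(p))
f=grab('wrist')
for p in pots(f):print(p)
E
```

```text
[0.40375395 0.26583669 0.09564574] 0.05298494404731691 [0.64399988 0.63527586 0.64692288]
74 [191.9 175.7] [0.62723139 0.20828596 0.026     ] [0.0486 0.2227 0.077 ]
(42010, array([255.8, 126.7]), array([127,  11, 258, 229], dtype=int32), array([0.4337, 0.3182, 0.026 ]), array([0.0564, 0.    , 0.0746]))
(207, array([253.9,  93.3]), array([226,  63,  56,  57], dtype=int32), array([0.4436, 0.3403, 0.026 ]), array([ 0.0806, -0.0014,  0.0748]))
(2070, array([253.4, 207.6]), array([228, 182,  52,  52], dtype=int32), array([0.403 , 0.2632, 0.026 ]), array([-0.0066, -0.0019,  0.0741]))
```

>>> step_arm([
  [[0.33,0,0,-0.04,0],[0.33,0.004,0.022,-0.025,0],[0.33,0.0085,0.035,-0.01,0],[0.33,0.0085,0.035,0,0],[0.33,0.0085,0.035,0,0],[0.33,0.0085,0.035,0,0],[0.33,0.0085,0.035,0,0],[0.33,0.003,0.025,0,0]],
])

```text
clock: 29.8
tcp_pos: [0.6264, 0.2071, 0.1708]
tcp_rot: [[0.462, 0.887, 0.002], [0.887, -0.462, 0.0], [0.001, 0.001, -1.0]]
contact_force: [0.3, 0.4, -0.3]
finger_gap: 0.0611
finger_force: 0.0
```

```bash
python3 - <<'E'
from h import *
s=bot.state();print(s['tcp_pos'],s['finger_gap'],s['contact_force'])
f=grab('wrist','w6')
for p in pots(f):print(p)
E
```

```text
[0.626371   0.20706958 0.17076268] 0.061104093057604794 [ 0.25831709  0.41392689 -0.33568542]
(9802, array([ 57.9, 167.8]), array([  0, 106, 122, 130], dtype=int32), array([0.4581, 0.3117, 0.026 ]), array([ 0.0144, -0.2005,  0.1445]))
(1118, array([256.8, 177.9]), array([239, 159,  37,  39], dtype=int32), array([0.6298, 0.2102, 0.026 ]), array([ 0.0039, -0.0014,  0.145 ]))
(946, array([ 32. , 149.4]), array([  7, 129,  52,  41], dtype=int32), array([0.4452, 0.3395, 0.026 ]), array([ 0.033 , -0.2249,  0.1445]))
(314, array([ 37. , 220.8]), array([ 22, 212,  37,  21], dtype=int32), array([0.4049, 0.2764, 0.026 ]), array([-0.0416, -0.2314,  0.1443]))
```

View pics/w6.png

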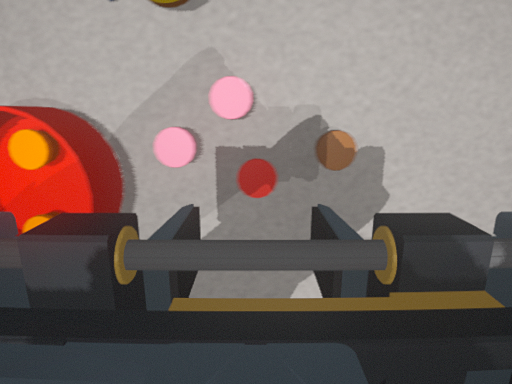

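The red pot (257,178) sits between the pads; pink (175,147) and brown (335,150) decoys clear the fingers.

>>> step_arm([
  [[0.36,0.004,-0.001,0.03,0],[0.36,0,0,0.035,0],[0.36,0,0,0.035,0],[0.36,0,0,0.035,0],[0.36,0,0,0.022,0],[0.36,0,0,0.0095,0],[1,0,0,0,0],[1,0,0,0,0]],
], force=20)

```text
clock: 30.65
tcp_pos: [0.6258, 0.2119, 0.0048]
tcp_rot: [[0.462, 0.887, 0.001], [0.887, -0.462, 0.0], [0.001, 0.001, -1.0]]
contact_force: [0.6, -0.7, -0.4]
finger_gap: 0.0448
finger_force: 0.0
```

>>> step_arm([
  [[1,0,0,0,0],[1,0,0,0,0],[1,0,0,0,0],[1,0,0,-0.03,0],[1,0,0,-0.035,0],[1,0,0,-0.035,0],[1,0,0,-0.03,0],[1,0,0,0,0]],
], force=20)

```text
clock: 31.45
tcp_pos: [0.6275, 0.2124, 0.1386]
tcp_rot: [[0.462, 0.887, 0.007], [0.887, -0.462, 0.002], [0.005, 0.005, -1.0]]
contact_force: [0.1, 0.1, -1.0]
finger_gap: 0.0397
finger_force: 20.0
```

```bash
python3 - <<'E'
from h import *
s=bot.state();R=s['tcp_rot'];print(s['tcp_pos'],s['finger_gap'],s['finger_force'])
c=np.array([.4264,.305,.13]);print(tool(c))
E
```

```text
[0.62751681 0.21244893 0.13862831] 0.03966230503905435 19.999828934669495
[-0.0108 -0.2212  0.0074]
```

>>> step_arm([
  [[1,-0.002,-0.025,0,0],[1,-0.002,-0.035,0,0],[1,-0.002,-0.035,0,0],[1,-0.002,-0.035,0,0],[1,-0.002,-0.035,0,0],[1,-0.002,-0.034,0,0],[1,-0.001,-0.022,0,0],[1,0,0,0,0]],
])

```text
clock: 32.25
tcp_pos: [0.4207, 0.3026, 0.1331]
tcp_rot: [[0.46, 0.888, -0.001], [0.888, -0.46, -0.0], [-0.001, -0.001, -1.0]]
contact_force: [0.4, 1.1, -0.7]
finger_gap: 0.0398
finger_force: 20.0
```

>>> step_arm([
  [[1,0,0,0.03,0],[1,0,0,0.035,0],[1,0,0,0.035,0],[1,0,0,0.008,0],[1,0,0,0,0],[0.42,0,0,0,0],[0.42,0,0,0,0],[0.42,0,0,-0.03,0]],
])

```text
clock: 33.05
tcp_pos: [0.4221, 0.3015, 0.0547]
tcp_rot: [[0.462, 0.887, -0.002], [0.887, -0.462, -0.002], [-0.002, -0.001, -1.0]]
contact_force: [-0.8, 0.2, -0.1]
finger_gap: 0.053
finger_force: 0.0
```

>>> step_arm([
  [[0.4,0,0,-0.04,0],[0,0,0,-0.04,0],[0,-0.02,0.012,-0.035,0],[0,-0.033,0.02,0,0],[0,-0.033,0.02,0,0],[0,-0.033,0.02,0,0],[0,-0.033,0.02,0,0],[0,-0.033,0.02,0,0]],
])

```text
clock: 33.85
tcp_pos: [0.4373, 0.085, 0.1719]
tcp_rot: [[0.461, 0.887, 0.003], [0.887, -0.461, 0.0], [0.002, 0.002, -1.0]]
contact_force: [0.4, -0.4, 0.1]
finger_gap: 0.0911
finger_force: 0.0
```

```bash
python3 - <<'E'
from h import *
s=bot.state();print(s['tcp_pos'],s['tcp_rot'][:,0],s['finger_gap'])
print(tool([.5154,-.3107,.19]))
f=grab('top');g=grab('scene')
cv2.imwrite('pics/f1.png',np.hstack([cv2.resize(f['frame'][120:280,130:350],(440,320),interpolation=2),cv2.resize(g['frame'][150:310,220:400],(360,320),interpolation=2)])[:,:,::-1])
E
```

```text
[0.43731103 0.08502024 0.17191975] [0.46144497 0.88716743 0.00157553] 0.0911440542144377
[-0.315   0.2519 -0.018 ]
```

View pics/f1.png

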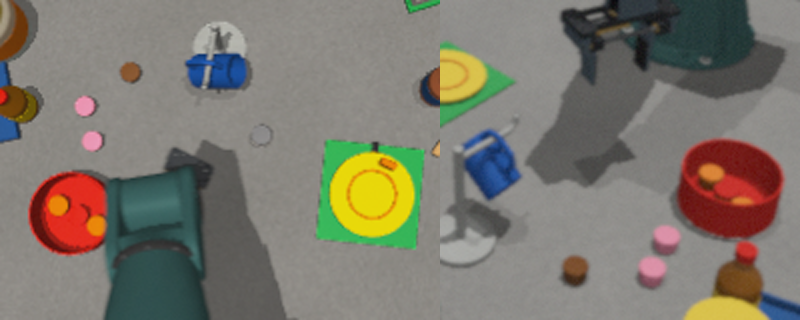

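>>> step_arm([
  [[0,-0.03,0.024,-0.01,0],[0,-0.03,0.024,-0.01,0],[0,-0.03,0.024,0,0],[0,-0.03,0.024,0,0],[0,-0.03,0.024,0,0],[0,-0.03,0.024,0,0],[0,-0.03,0.024,0,0],[0,-0.03,0.024,0,0]],
])

```text
clock: 34.75
tcp_pos: [0.4971, -0.2165, 0.1917]
tcp_rot: [[0.462, 0.887, 0.002], [0.887, -0.462, -0.001], [0.0, 0.002, -1.0]]
contact_force: [-0.1, 0.5, -0.2]
finger_gap: 0.0911
finger_force: 0.0
```

>>> step_arm([
  [[0,-0.03,0.024,0,0],[0,-0.03,0.024,0,0],[0,-0.015,0.012,0,0],[0,0,0,0,0],[0,0,0,0,0]],
])

```text
clock: 35.25
tcp_pos: [0.5149, -0.3085, 0.1906]
tcp_rot: [[0.462, 0.887, -0.0], [0.887, -0.462, 0.0], [0.0, -0.0, -1.0]]
contact_force: [-0.5, 0.6, -0.5]
finger_gap: 0.0914
finger_force: 0.0
```

```bash
python3 - <<'E'
from h import *
s=bot.state();print(s['tcp_pos'],s['tcp_rot'][:,0],s['finger_gap'])
print(tool([.5154,-.3107,.0239]))
f=grab('wrist')
for q in blobs(hue(f,6,18),150):print(q[0],q[1],q[2],tool(onz(f,q[1],.051)))
E
```

```text
[ 0.5149263  -0.30845519  0.19064072] [4.61887522e-01 8.86938481e-01 2.17999537e-04] 0.09138446042295441
[-0.0018  0.0015  0.1667]
988 [195.5 173.6] [150 132  92  91] [ 0.0092 -0.058   0.1396]
441 [257.1 182.1] [251 165  14  35] [0.0007 0.0019 0.1396]
263 [398.  187.1] [388 170  35  46] [-0.0044  0.1415  0.1396]
1927 [457.8 201.5] [418 183  84  53] [-0.0193  0.2051  0.1395]
```

Lid tab is in place between the fingers; descend and grip.

>>> step_arm([
  [[0,-0.002,0.001,0.02,0],[0,0,0,0.035,0],[0,0,0,0.035,0],[0,0,0,0.035,0],[0,0,0,0.03,0],[0,0,0,0.011,0],[0.6,0,0,0,0],[0.6,0,0,0,0]],
], force=40)

```text
clock: 36.1
tcp_pos: [0.5157, -0.3115, 0.0257]
tcp_rot: [[0.461, 0.887, 0.001], [0.887, -0.461, -0.001], [-0.0, 0.001, -1.0]]
contact_force: [-0.0, -0.3, 0.7]
finger_gap: 0.0781
finger_force: 0.0
```

>>> step_arm([
  [[1,0,0,0,0],[1,0,0,0,0],[1,0,0,0,0],[1,0,0,0,0],[1,0,0,0,0],[1,0,0,0,0],[1,0,0,0,0],[1,0,0,0,0]],
], force=40)

```text
clock: 36.9
tcp_pos: [0.515, -0.3116, 0.0244]
tcp_rot: [[0.462, 0.887, -0.0], [0.887, -0.462, 0.0], [-0.0, -0.0, -1.0]]
contact_force: [0.1, 0.0, -0.0]
finger_gap: 0.0142
finger_force: 0.2
```

>>> step_arm([
  [[1,0,0,0,0],[1,0,0,0,0],[1,0,0,-0.01,0],[1,0,0,-0.025,0],[1,0,0,-0.035,0],[1,0,0,-0.035,0],[1,0,0,-0.035,0],[1,0,0,-0.03,0]],
])

```text
clock: 37.7
tcp_pos: [0.515, -0.3117, 0.1971]
tcp_rot: [[0.462, 0.887, 0.001], [0.887, -0.462, -0.001], [-0.0, 0.001, -1.0]]
contact_force: [0.3, -0.3, -1.0]
finger_gap: 0.0138
finger_force: 40.0
```

```bash
python3 - <<'E'
from h import *
s=bot.state();print(s['tcp_pos'],s['tcp_rot'][:,0],s['finger_gap'],s['finger_force'],s['contact_force'])
print(tool([.4848,.2757,.19]))
f=grab('wrist');m=hue(f,20,32,120);b=max(blobs(m,800),key=lambda q:q[0]);print(b[2])
E
```

```text
[ 0.51503687 -0.31167185  0.19709601] [ 4.61835436e-01  8.86965624e-01 -1.09587033e-04] 0.013794205322765807 39.999632835388184 [ 0.32602909 -0.30009003 -1.03927613]
[ 0.507  -0.2981  0.0067]
[  1  78 284 161]
```

>>> step_arm([
  [[1,0.02,-0.012,0,0],[1,0.034,-0.02,0,0],[1,0.034,-0.02,0,0],[1,0.034,-0.02,0,0],[1,0.034,-0.02,0,0],[1,0.034,-0.02,0,0],[1,0.034,-0.02,0,0],[1,0.034,-0.02,0,0]],
])

```text
clock: 38.55
tcp_pos: [0.4989, -0.0111, 0.1949]
tcp_rot: [[0.462, 0.887, 0.001], [0.887, -0.462, 0.0], [0.0, 0.001, -1.0]]
contact_force: [1.1, -1.1, -0.3]
finger_gap: 0.0137
finger_force: 40.0
```

>>> step_arm([
  [[1,0.034,-0.02,0,0],[1,0.034,-0.02,0,0],[1,0.034,-0.02,0,0],[1,0.034,-0.02,0,0],[1,0.034,-0.02,0,0],[1,0.034,-0.02,0,0],[1,0.034,-0.02,0,0],[1,0,0,0,0]],
])

```text
clock: 39.35
tcp_pos: [0.4848, 0.2667, 0.195]
tcp_rot: [[0.459, 0.888, 0.001], [0.888, -0.459, 0.001], [0.001, 0.0, -1.0]]
contact_force: [0.0, -0.7, -0.8]
finger_gap: 0.0136
finger_force: 40.0
```

```bash
python3 - <<'E'
from h import *
s=bot.state();print(s['tcp_pos'],s['tcp_rot'][:,0],s['finger_gap'],s['finger_force'])
print(tool(np.array([.4848,.2757,.0865])-.001*s['tcp_rot'][:,0]))
f=grab('scene')
for q in blobs(hue(f,0,18,150,60),30):
    if 330<q[1][0]<400 and 200<q[1][1]<300:print(q[0],q[1],q[2])
E
```

```text
[0.48478326 0.26665008 0.1950425 ] [0.45910625 0.88838056 0.00120026] 0.01363101095236704 40.00042140483856
[ 0.0069 -0.0042  0.1086]
35 [355.4 208.4] [353 203   5  11]
1911 [364.4 244.2] [339 220  52  49]
425 [370.  287.3] [358 271  22  30]
```

>>> step_arm([
  [[1,0.007,-0.004,0,0],[1,0,0,0,0],[1,0,0,0.025,0],[1,0,0,0.035,0],[1,0,0,0.025,0],[1,0,0,0,0],[1,0,0,0,0]],
])

```text
clock: 40.1
tcp_pos: [0.485, 0.2708, 0.1099]
tcp_rot: [[0.462, 0.887, -0.0], [0.887, -0.462, -0.0], [-0.0, -0.0, -1.0]]
contact_force: [1.0, -0.3, -0.2]
finger_gap: 0.0134
finger_force: 40.0
```

```bash
python3 - <<'E'
from h import *
s=bot.state();print(s['tcp_pos'],s['tcp_rot'][:,0],s['contact_force'])
print(tool(np.array([.4848,.2757,.0862])-.001*s['tcp_rot'][:,0]))
E
```

```text
[0.48495989 0.27077046 0.10994641] [ 4.62479425e-01  8.86629935e-01 -3.75190554e-04] [ 1.02141039 -0.26266877 -0.23812837]
[ 0.0033 -0.0024  0.0237]
```

>>> step_arm([
  [[1,0.0033,-0.0024,0,0],[1,0,0,0.01,0],[1,0,0,0.008,0],[1,0,0,0.003,0],[1,0,0,0.002,0],[1,0,0,0,0],[1,0,0,0,0]],
])

```text
clock: 40.8
tcp_pos: [0.4842, 0.2753, 0.0865]
tcp_rot: [[0.462, 0.887, 0.0], [0.887, -0.462, 0.0], [0.0, 0.0, -1.0]]
contact_force: [-0.5, 0.2, -0.5]
finger_gap: 0.0135
finger_force: 40.0
```

No contact force, about 1 mm above flush; lower a touch, release and rise.

>>> step_arm([
  [[1,0,0,0.001,0],[1,0,0,0,0],[0,0,0,0,0],[0,0,0,0,0],[0,0,0,0,0],[0,0,0,0,0],[0,0,0,0,0],[0,0,0,0,0]],
])

```text
clock: 41.6
tcp_pos: [0.4841, 0.2753, 0.0855]
tcp_rot: [[0.462, 0.887, 0.0], [0.887, -0.462, 0.0], [0.0, 0.0, -1.0]]
contact_force: [-0.3, 0.3, 0.5]
finger_gap: 0.059
finger_force: 0.0
```

>>> step_arm([
  [[0,0,0,-0.02,0],[0,0,0,-0.035,0],[0,0,0,-0.04,0],[0,0,0,-0.04,0],[0,-0.03,0.02,0,0],[0,-0.035,0.02,0,0],[0,-0.035,0.02,0,0],[0,-0.035,0.02,0,0]],
])

```text
clock: 42.4
tcp_pos: [0.4925, 0.1172, 0.2206]
tcp_rot: [[0.461, 0.887, 0.0], [0.887, -0.461, 0.0], [0.0, 0.0, -1.0]]
contact_force: [0.4, 0.3, 0.2]
finger_gap: 0.0907
finger_force: 0.0
```

>>> step_arm([
  [[0,-0.035,0.02,0,0],[0,-0.035,0.02,0,0],[0,-0.035,0.02,0,0],[0,-0.035,0.02,0,0],[0,0,0,0,0]],
])

```text
clock: 42.9
tcp_pos: [0.4991, -0.0459, 0.2206]
tcp_rot: [[0.465, 0.885, 0.0], [0.885, -0.465, -0.001], [-0.0, 0.001, -1.0]]
contact_force: [0.3, -0.6, 0.4]
finger_gap: 0.0911
finger_force: 0.0
```

```bash
python3 - <<'E'
from h import *
print(bot.state()['clock'],bot.state()['tcp_pos'])
f=grab('top');g=grab('scene')
b=[x for x in blobs(hue(f,8,32,120),800) if 140<x[1][0]<190]
for q in b:
    e=cv2.fitEllipse(cv2.convexHull(max(cv2.findContours(q[3],0,1)[0],key=len)));print(e,onz(f,e[0],.08))
cv2.imwrite('pics/g1.png',np.hstack([cv2.resize(f['frame'][120:280,130:350],(440,320),interpolation=2),cv2.resize(g['frame'][150:310,220:400],(360,320),interpolation=2)])[:,:,::-1])
E
```

```text
42.9 [ 0.49912577 -0.04589033  0.2206225 ]
((164.2689666748047, 226.5332794189453), (43.68474197387695, 44.65195846557617), 51.59658432006836) [0.42582263 0.30397336 0.08      ]
```

View pics/g1.png

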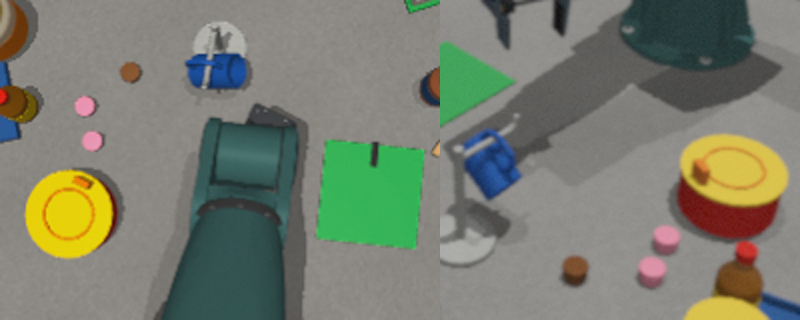

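The lid is back on the tub with the same outline as at the start. The cup hangs on the hook, and only the brown and pink decoys are left on the table.

```bash
python3 -c "
from cell import bot
print(bot.job_done())"
```

```text
the job is handed in; nothing more can be done
None
```

I handed the job in at about 43 s with every part carried out: lid tipped and laid on the board, three pots in the tub, lid back on flush, cup hanging on the hook, bystanders untouched. The hand-in returned no verdict.

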